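# Fit the splined T-handle to the flask press and tighten it

### The arm

A 7-joint arm with a two-finger parallel gripper is mounted at the origin on a cart in front of the work surface, level with it; the furniture and walls round the work are solid. World frame = base frame: x ahead of the robot, y to its left, z up, the work surface at z = 0. Lengths are in mm, angles in rad, forces in N, time in s.
With the tool pointing down it reaches from about 350 to 900 mm from the base axis. Payload 7.2 kg.
Tool frame: the origin (TCP) lies at the very end of the fingers, on their centre line; the grasp point (between the pads) lies 19 mm behind it; z points along the fingers, y is the line along which they close (so a half turn about z gives the same grasp; the last joint's range is limited). The gripper opens to 85 mm and grips with 20 to 120 N. Pads are 22 mm wide; open, the fingers measure 114 mm over their backs; the gripper's body (76 mm by 85 mm) begins 54 mm behind the grasp point. The pads swing forward as they close: fully open they stand 13 mm farther back than shut.
Start: joints at [1.043, 0.411, -0.013, 1.596, 0.006, 1.134, -0.082], TCP at [277.345, -560.097, 231.297] pointing down, gripper open.
Joint ranges: [-2.95, 2.95], [-0.29, 1.99], [-1.47, 1.44], [0.14, 2.54], [-1.03, 4.17], [0.13, 1.85], [-2.86, 2.86]. Speed limits (rad/s): [2.39, 2.39, 3.01, 3.01, 3.14, 3.14, 3.14].

### API

Orientations are given as a 3x3 rotation matrix whose columns are the frame's x, y, z axes.
In Python, from bench import ctrl gives the robot as it stands. The module is installed in compiled form; this text tells all that it offers.
- The arm moves only by the tool jog_arm, never from a script. Its argument "moves" is a list of rows, each a list of 3 entries, a list of its own where there are three numbers: the opening, from 0 (shut) to 1 (fully open), then the shift along the tool's x, y, z in units of 0.075 m (1.0 is 0.075 m), then the turn about the tool's z in units of 0.08 rad (1.0 is 0.08 rad). In form: [[fingers, [tx, ty, tz], twist], ...]. A call has 1 to 20 rows; each row shifts and turns the commanded pose from where the row before left it, along the tool's axes as they then stand; what a row does not reach is not made up. A row lasts 1/10 s, in which the tool goes at most 50 mm and 8.59 degrees, less where a joint would pass 70% of its speed; a pose out of reach is approached as far as the arm can. A call with a number of a shift or a turn outside -1 to 1 is refused whole. A call with a gripper value outside its range is refused whole. The fingers move at their own pace and stop on an object; "force" is the grip in N (left out, the last holds). Time passes only in rows, so rows that do not move let the fingers close. It gives the time, the measured TCP pose, the force, the opening and the grip force at its end, in the units of the state.
- ctrl.observe(): the state, without advancing time (a new reading comes with each control period).
- ctrl.camera(name): name is "scene" or "top"; returns a dict with "img" (420x560x3 uint8, blue, green, red), "fx", "fy", "cx", "cy" (pixels), "k1" (the pictures are not rectified: a ray, as slopes to the right and down, at radius r is drawn at 1 + k1 r^2 times it, then the intrinsics apply), "T" (4x4, takes a point from camera to world coordinates). Camera axes: x right, y down, z forward; pixel columns grow to the right and rows downward; lengths in mm; the calibration is good to about 2 mm. A picture is of the moment at which its call begins. There is no depth.
- ctrl.close_job(): hands the job in; it is judged then, once.
The state is a dict: "t": time; "qpos": joint angles; "joint_velocities": joint speeds; "tau": joint torques, N m; "tcp_pos": TCP position; "tcp_rot": TCP orientation; "contact_force": force on the tool from outside, world axes, zero at the start; "ft_torque": the same for the moment, N m; "opening": finger opening in mm; "grasp_force": force on a finger pad.
Only numpy, scipy, OpenCV 4.12 (cv2) and the standard library are available. Lean on these libraries where they do the work, as an engineer would, in place of code of your own. Each camera call takes 0.05 s, during which the arm holds its last target. There are 200 camera calls.

### The job

The packed denture flask is ready in the screw press. Take the T-handle that stands on the bench and work its splined socket onto the splined end of the press screw, pressing only lightly and rocking it to and fro until the teeth mesh and it drops fully home on the collar. Then turn it clockwise until the spring pad grips the flask snugly (springs squeezed by about 1.5 mm), without overtightening; let go, leaving the handle on the screw and the rest of the bench undisturbed.

Things in the scene. Friction and masses are not known exactly. Their poses are not given: they have to be found in the camera images.
- handle_head (a point): centre for grasping the loose steel T-handle (about 0.32 kg, standing upright on its socket end): a 26 mm square head with flat sides along x and y, from 46 to 102 mm above the handle's underside; this point is on the handle's axis, 82 mm above the underside. Frame: x along the tommy bar, z up.
- t_handle: the same T-handle; origin at the centre of its underside, the mouth of the splined socket. x along the tommy bar (12 mm thick, 167 mm long, axis 50 mm above the underside), z up. Round socket part 43 mm in diameter and 48 mm high, bore 28 mm deep with 6 straight inner teeth that begin 3 mm above the mouth; a gap between teeth, not a tooth, lies on +x.
- spindle_seat (a point): centre of the top of the collar (41 mm across) on the press screw; fully home, the handle's underside rests here. Above it: 6 straight teeth (30 mm across, 19 mm high), then a rounded pilot 20 mm thick, up to 26 mm. Clashing teeth stop the handle's underside 16 mm above this point. Axes as the press's: how the teeth stand is not given (pitch 60 deg, play 2 deg either way).
- spring_press: the grey screw press, fixed to the bench, 104 x 196 mm, 160 mm high to its column tops; origin at the centre of its underside, two columns on its y axis, screw axis vertical through the origin.
- platen: crosspiece pushed down along the columns by the screw, 4 mm per radian (25 mm a turn); origin at the middle of its underside. The screw resists turning with about 0.24 N m and stays where it is left; clockwise from above tightens, and collar and handle sink with the crosspiece.
- pad: steel spring pad 66 x 100 x 7 mm, 6 mm below the crosspiece on two springs; origin at the middle of its underside, hanging free 13 mm below the crosspiece's origin; starts 0.5 to 4.7 mm above the flask. Resting on the flask, the 13 mm shrink by the squeeze of the springs, 15 N per mm. Snug is 1 to 2 mm of squeeze; above 3.3 mm the mould cracks.
- flask: the closed denture flask on the press table under the pad, 78 x 112 mm, 53 mm high over the raised middle of its lid, on which the pad presses; origin at the centre of its underside.
- cast: bystander: yellow plaster jaw cast, 53 x 71 x 27 mm; origin at the centre of its underside.
- cup: bystander: small ceramic crucible, 51 mm in diameter, 40 mm high; origin at the centre of its underside.
- knife: bystander: wax spatula with a green handle lying flat, 13 x 188 x 13 mm, along its y; origin at the middle of its underside.
- disc: bystander: reddish grinding disc lying flat, 39 mm in diameter, 10 mm thick; origin at the centre of its underside.
- pen: bystander: felt pen lying flat, 17 x 135 x 16 mm, along its y; origin at the middle of its underside.
Not all that is in view belongs to the job. What is shaped like the flask but orange is not meant.

How it is judged:
By the outcome, as a careful person would: the job done as asked, in the order asked, and still so for the second after the job is handed in, with the robot touching nothing.
It also fails if it takes over 67 s, if anything falls off the work surface, if the arm or the gripper's body presses on something with over 40 N, if the wrist force passes 120 N, or if a joint passes its speed limit or range.

## Working session

There is one attempt and no reset: what is moved stays moved. The work goes in short steps, Python scripts to look and compute and a tool call to move; the robot and the scene stay as the last step left them, time stands still between calls to the robot, and variables do not carry over. Pictures are saved under pics/ and viewed, at most 10 in all, crops included, and the job is handed in when it is done.

Besides the shell and the picture viewer there is one more tool, called after "Call:" by a JSON object that holds its "api" and its "payload". jog_arm: Moves the arm, as the interface text tells. Shifts and turns lie within -1 to 1; 1 stands for 0.075 m of shift or 0.08 rad of turn. Its arguments: {"type":"object","properties":{"moves":{"type":"array"},"force":{"type":"number"}},"required":["moves"]}

```bash
mkdir -p pics; cat > h.py <<'E'
import numpy as np, cv2
from bench import ctrl
def ray(c,u,v):
    d=cv2.undistortPoints(np.array([[[u,v]]],float),np.array([[c['fx'],0,c['cx']],[0,c['fy'],c['cy']],[0,0,1.]]),np.array([c['k1'],0,0,0,0.]))[0,0]
    T=np.array(c['T']); return T[:3,3],T[:3,:3]@np.array([d[0],d[1],1])
def on(c,u,v,z):
    o,d=ray(c,u,v); return (o+d*(z-o[2])/d[2]).round(1)
def proj(c,p):
    T=np.array(c['T']); q=T[:3,:3].T@(np.array(p,float)-T[:3,3]); x,y=q[:2]/q[2]; s=1+c['k1']*(x*x+y*y)
    return np.array([c['fx']*x*s+c['cx'],c['fy']*y*s+c['cy']]).round(1)
E
python3 - <<'E'
from h import *
for n in('scene','top'):
    c=ctrl.camera(n); cv2.imwrite(f'pics/{n}0.png',c['img']); print(n,c['fx'],c['cx'],c['cy'],c['k1'],np.array(c['T']).round(3).tolist())
s=ctrl.observe();print(s)
E
```

```text
scene 484.82695323710897 276.77699040676 216.22695164096578 -0.09855349391661244 [[0.468, -0.517, 0.717, -481.289], [-0.883, -0.253, 0.394, -588.87], [-0.022, -0.818, -0.575, 943.597], [0.0, 0.0, 0.0, 1.0]]
top 520.5011197784187 273.8562619073291 214.95523335294314 -0.09657972469784971 [[-0.003, -0.983, 0.183, 282.559], [-1.0, 0.006, 0.018, -44.032], [-0.018, -0.183, -0.983, 1491.153], [0.0, 0.0, 0.0, 1.0]]
{'t': 0.1, 'qpos': array([ 1.04280132,  0.4118591 , -0.01271544,  1.59698191,  0.00560398,
        1.13431758, -0.08220962]), 'joint_velocities': array([ 3.76998557e-04, -2.08234101e-03,  9.50068547e-05, -2.66797414e-03,
       -1.00780079e-03, -1.39014654e-04, -3.37085457e-04]), 'tau': array([ 2.25214862e-03, -6.01826692e+01,  6.84217438e-01, -3.00091696e+01,
        1.40636286e-02,  6.46624365e-03,  2.45543600e-05]), 'tcp_pos': array([ 277.11106643, -559.68894006,  230.50391526]), 'tcp_rot': array([[ 8.96134779e-01,  4.43781313e-01, -7.76456347e-04],
       [ 4.43781979e-01, -8.96133816e-01,  1.31866435e-03],
       [-1.10610192e-04, -1.52627832e-03, -9.99998829e-01]]), 'contact_force': array([-0.13454568,  0.16240185,  0.02229568]), 'ft_torque': array([-0.02039509,  0.06860362, -0.0388456 ]), 'grasp_force': 0.0, 'opening': 85.4745754292496}
```

View pics/scene0.png

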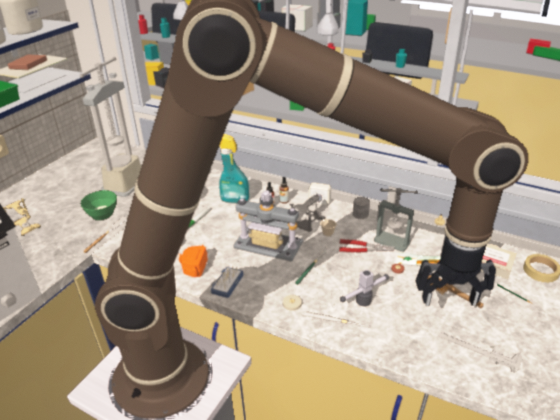

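View pics/top0.png

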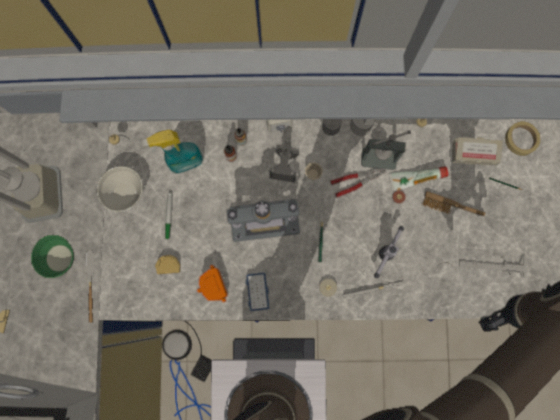

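Scene: the grey screw press is at (268,228) with the cream flask under it. The T-handle is at (365,288), with the open gripper above right at (455,280). Top: press (263,218), T-handle (388,252), orange decoy (212,285), and a dark green vise-like thing (383,152) that isn't meant. The T-handle is the only thing with a bar across a square head on a round socket. I'll confirm it in an enlarged crop.

```bash
python3 - <<'E'
from h import *
a=cv2.imread('pics/top0.png'); b=cv2.imread('pics/scene0.png')
f=lambda im,x,y,w,h:cv2.resize(im[y:y+h,x:x+w],(400,300),interpolation=cv2.INTER_CUBIC)
cv2.imwrite('pics/crop1.png',np.vstack([np.hstack([f(a,215,185,100,75),f(a,350,215,80,60)]),np.hstack([f(b,225,180,88,66),f(b,325,260,80,60)])]))
E
```

```text
(no output)
```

View pics/crop1.png

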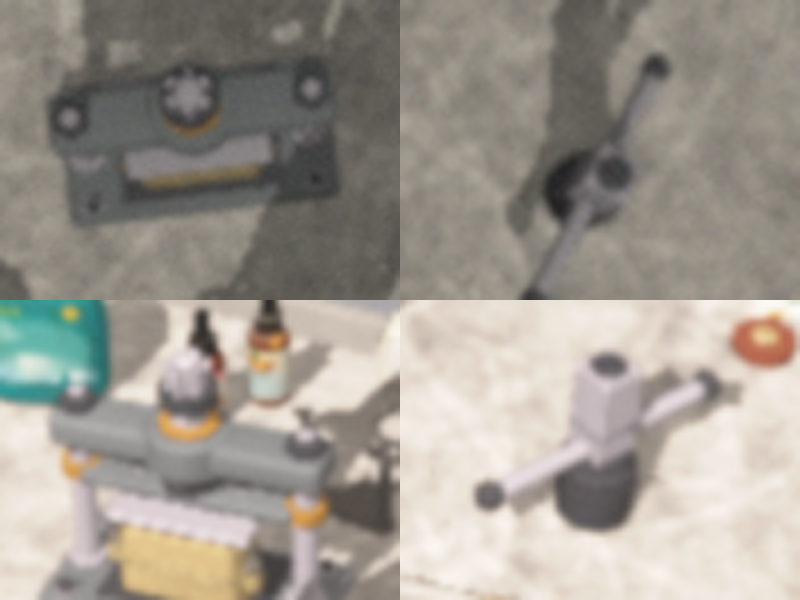

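The crop confirms it: the upper left shows the screw's star of teeth at top pixel (262,209), with column tops at (232.5,214.5) and (292.8,207). On the right is the T-handle, with its square head top at (392.4,249.4) and bar ends at (401,228) and (376,275).

```bash
python3 - <<'E'
from h import *
t=ctrl.camera('top'); s=ctrl.camera('scene')
def tri(a,b):
    o1,d1=ray(t,*a);o2,d2=ray(s,*b)
    k=np.linalg.lstsq(np.stack([d1,-d2],1),o2-o1,rcond=None)[0]
    p,q=o1+d1*k[0],o2+d2*k[1]; return ((p+q)/2).round(1),np.linalg.norm(p-q).round(1)
print('head',on(t,392.4,249.4,102),on(s,366.4,272.4,102),tri((392.4,249.4),(366.4,272.4)))
e1,e2=on(t,401,228.4,50),on(t,376,274.6,50);f1,f2=on(s,386.4,277,50),on(s,343,299,50)
for a,b in((e1,e2),(f1,f2)): print('bar',a,b,(a+b)/2,np.linalg.norm(a-b),np.arctan2(*(a-b)[1::-1]))
print('pilot',tri((262,209.3),(266.1,191.4)))
a,b=on(t,232.5,214.5,160),on(t,292.8,207,160);print('cols',a,b,(a+b)/2,np.arctan2(*(a-b)[1::-1]))
a,b=on(s,241.5,199.4,160),on(s,292.8,210.4,160);print('cols',a,b,(a+b)/2,np.arctan2(*(a-b)[1::-1]))
# spline polar profile around the pilot in top view
im=cv2.cvtColor(t['img'],6).astype(np.float32); hsv=t['img']
c0=cv2.resize(t['img'][195:223,248:276],(560,560),interpolation=cv2.INTER_CUBIC); cv2.imwrite('pics/spl.png',c0)
E
```

```text
head [ 445.4 -337.2  102. ] [ 447.  -338.4  102. ] (array([ 445.7, -337.9,  102.6]), np.float64(1.7))
bar [ 510.5 -375.    50. ] [ 381.8 -299.8   50. ] [ 446.15 -337.4    50.  ] 149.0594847703426 -0.5287988060358115
bar [ 510.6 -378.    50. ] [ 380.3 -303.3   50. ] [ 445.45 -340.65   50.  ] 150.1938081280317 -0.5205500277679657
pilot (array([538.8,   7.3, 201.5]), np.float64(4.2))
cols [532.5  87.7 160. ] [551.4 -69.6 160. ] [541.95   9.05 160.  ] 1.6903756589085612
cols [526.4  83.1 160. ] [541.5 -79.2 160. ] [533.95   1.95 160.  ] 1.6635668529410184
```

View pics/spl.png

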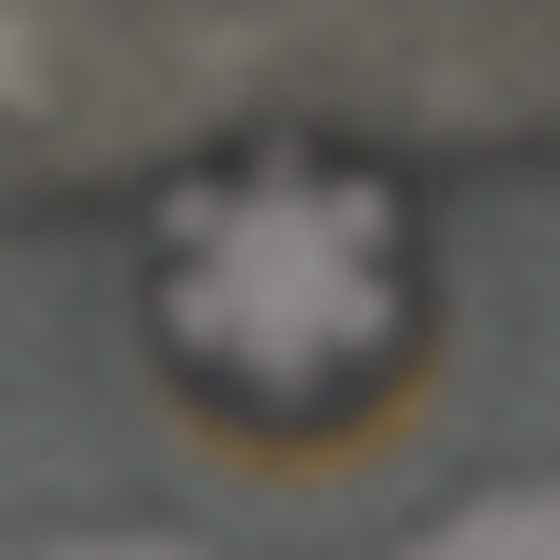

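```bash
cat >> h.py <<'E'
def plan(x,y,z,yaw):
    s=ctrl.observe(); R=s['tcp_rot']; yw=np.degrees(np.arctan2(R[1,1],R[0,1]))
    d=(yaw-yw+180)%360-180
    a=np.radians(yaw); ty=np.array([np.cos(a),np.sin(a),0]); tz=np.array([0,0,-1.]); M=np.stack([np.cross(ty,tz),ty,tz],1)
    D=np.array([x,y,z])-s['tcp_pos']
    print('t',round(s['t'],2),'pos',s['tcp_pos'].round(1),'yaw',round(yw,2),'q7',s['qpos'][6].round(2),'F',s['contact_force'].round(2),'M',s['ft_torque'].round(3),'open',round(s['opening'],1),'g',round(s['grasp_force'],1))
    print('twist units',round(-np.radians(d)/.08,2),'then shift units (new axes)',(M.T@D/75).round(3),'(old axes)',(R.T@D/75).round(3))
E
python3 -c "
from h import *
plan(446,-338,170,-30.1)"
```

```text
t 0.2 pos [ 277.2 -559.8  230.7] yaw -63.65 q7 -0.08 F [-0.64  0.05  0.47] M [-0.058  0.044 -0.014] open 85.3 g 0.0
twist units -7.32 then shift units (new axes) [3.688 0.464 0.81 ] (old axes) [ 3.33  -1.651  0.811]
```

Call:
{"api": "jog_arm", "payload": {"moves": [[1,[0,0,0],-0.915],[1,[0,0,0],-0.915],[1,[0,0,0],-0.915],[1,[0,0,0],-0.915],[1,[0,0,0],-0.915],[1,[0,0,0],-0.915],[1,[0,0,0],-0.915],[1,[0,0,0],-0.915],[1,[0.37,0.046,0.08],0],[1,[0.37,0.046,0.08],0],[1,[0.37,0.046,0.08],0],[1,[0.37,0.046,0.08],0],[1,[0.37,0.046,0.08],0],[1,[0.37,0.046,0.08],0],[1,[0.37,0.046,0.08],0],[1,[0.37,0.046,0.08],0],[1,[0.37,0.046,0.08],0],[1,[0.37,0.046,0.08],0]], "force": 60}}

```text
t: 2.0
tcp_pos: [446.9, -336.4, 171.0]
tcp_rot: [[0.502, 0.865, -0.0], [0.865, -0.502, 0.0], [-0.0, -0.0, -1.0]]
contact_force: [0.8, 0.3, -0.7]
opening: 85.3
grasp_force: 0.0
```

```bash
python3 - <<'E'
from h import *
plan(446,-338,63,-30.1)
c=ctrl.camera('scene'); p=proj(c,(446,-338,100)).astype(int); print(p)
k=cv2.resize(c['img'][p[1]-65:p[1]+55,p[0]-80:p[0]+80],(640,480),interpolation=cv2.INTER_CUBIC); cv2.imwrite('pics/app.png',k)
E
```

```text
t 2.0 pos [ 446.9 -336.4  171. ] yaw -30.11 q7 -0.06 F [ 0.77  0.34 -0.68] M [ 0.071 -0.042  0.007] open 85.3 g 0.0
twist units -0.0 then shift units (new axes) [-2.50e-02  1.00e-03  1.44e+00] (old axes) [-2.50e-02  1.00e-03  1.44e+00]
[366 273]
```

View pics/app.png

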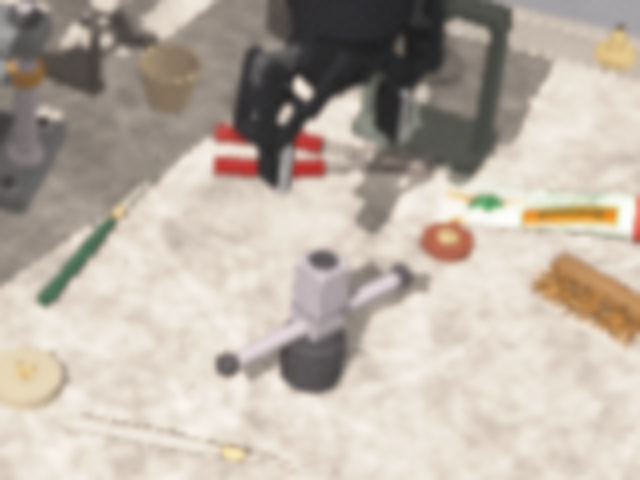

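The crop shows the finger tips at (280,185) and (400,140), astride the head at (322,258) and in line with the bar. Going down to grip.

Call:
{"api": "jog_arm", "payload": {"moves": [[1,[-0.013,0,0.3],0],[1,[-0.012,0,0.3],0],[1,[0,0,0.3],0],[1,[0,0,0.3],0],[1,[0,0,0.22],0],[1,[0,0,0],0],[0,[0,0,0],0],[0,[0,0,0],0],[0,[0,0,0],0],[0,[0,0,0],0],[0,[0,0,0],0],[0,[0,0,0],0],[0,[0,0,0],0],[0,[0,0,0],0]], "force": 60}}

```text
t: 3.45
tcp_pos: [445.8, -339.3, 65.7]
tcp_rot: [[0.502, 0.865, 0.001], [0.865, -0.502, -0.001], [-0.0, 0.001, -1.0]]
contact_force: [-0.1, 0.6, 6.1]
opening: 25.5
grasp_force: 58.6
```

```bash
python3 -c "
from h import *
plan(446,-338,310,-30.1)"
```

```text
t 3.45 pos [ 445.8 -339.3   65.7] yaw -30.11 q7 -0.1 F [-0.08  0.56  6.11] M [ 0.16   0.305 -0.086] open 25.5 g 58.6
twist units -0.0 then shift units (new axes) [ 0.016 -0.006 -3.258] (old axes) [ 1.500e-02 -2.000e-03 -3.258e+00]
```

Call:
{"api": "jog_arm", "payload": {"moves": [[0,[0,0,-0.1],0],[0,[0,0,-0.3],0],[0,[0,0,-0.4],0],[0,[0,0,-0.4],0],[0,[0,0,-0.4],0],[0,[0,0,-0.4],0],[0,[0,0,-0.4],0],[0,[0,0,-0.4],0],[0,[0,0,-0.4],0],[0,[0,0,-0.06],0],[0,[0,0,0],0]], "force": 80}}

```text
t: 4.55
tcp_pos: [445.4, -338.9, 309.6]
tcp_rot: [[0.502, 0.865, 0.001], [0.865, -0.502, -0.001], [-0.0, 0.001, -1.0]]
contact_force: [0.1, -0.1, -3.5]
opening: 25.3
grasp_force: 79.2
```

```bash
python3 -c "
from h import *
plan(539,7.5,310,0)"
```

```text
t 4.55 pos [ 445.4 -338.9  309.6] yaw -30.1 q7 -0.02 F [ 0.06 -0.13 -3.49] M [-0.014 -0.023 -0.054] open 25.3 g 79.2
twist units -6.57 then shift units (new axes) [ 4.619  1.248 -0.006] (old axes) [ 4.622 -1.237 -0.008]
```

Call:
{"api": "jog_arm", "payload": {"moves": [[0,[0,0,0],-0.94],[0,[0,0,0],-0.94],[0,[0,0,0],-0.94],[0,[0,0,0],-0.94],[0,[0,0,0],-0.94],[0,[0,0,0],-0.94],[0,[0,0,0],-0.94],[0,[0.385,0.104,0],0],[0,[0.385,0.104,0],0],[0,[0.385,0.104,0],0],[0,[0.385,0.104,0],0],[0,[0.385,0.104,0],0],[0,[0.385,0.104,0],0],[0,[0.385,0.104,0],0],[0,[0.385,0.104,0],0],[0,[0.385,0.104,0],0],[0,[0.385,0.104,0],0],[0,[0.385,0.104,0],0],[0,[0.385,0.104,0],0],[0,[0,0,0],0]]}}

```text
t: 6.55
tcp_pos: [538.0, 12.9, 307.2]
tcp_rot: [[-0.008, 1.0, -0.003], [1.0, 0.008, 0.003], [0.003, -0.003, -1.0]]
contact_force: [-1.0, 0.3, -3.7]
opening: 25.3
grasp_force: 79.0
```

```bash
python3 - <<'E'
from h import *
plan(539,7.5,285,0)
c=ctrl.camera('scene'); b=ctrl.camera('top')
s=ctrl.observe(); 
P=s['tcp_pos']
print(proj(c,P-[0,0,65.7]),proj(c,(539,7.5,201)),proj(b,P-[0,0,65.7]))
p=proj(c,(539,7.5,205)).astype(int)
cv2.imwrite('pics/pr1.png',cv2.resize(c['img'][p[1]-65:p[1]+55,p[0]-80:p[0]+80],(800,600),interpolation=cv2.INTER_CUBIC)); print(p)
E
```

```text
t 6.55 pos [538.   12.9 307.2] yaw 0.45 q7 -0.23 F [-0.96  0.3  -3.7 ] M [ 0.02  -0.006  0.018] open 25.3 g 79.0
twist units 0.1 then shift units (new axes) [-0.071  0.013  0.296] (old axes) [-0.072  0.013  0.296]
[264.4 179.6] [265.3 191.6] [261.7 206.1]
[265 190]
```

View pics/pr1.png

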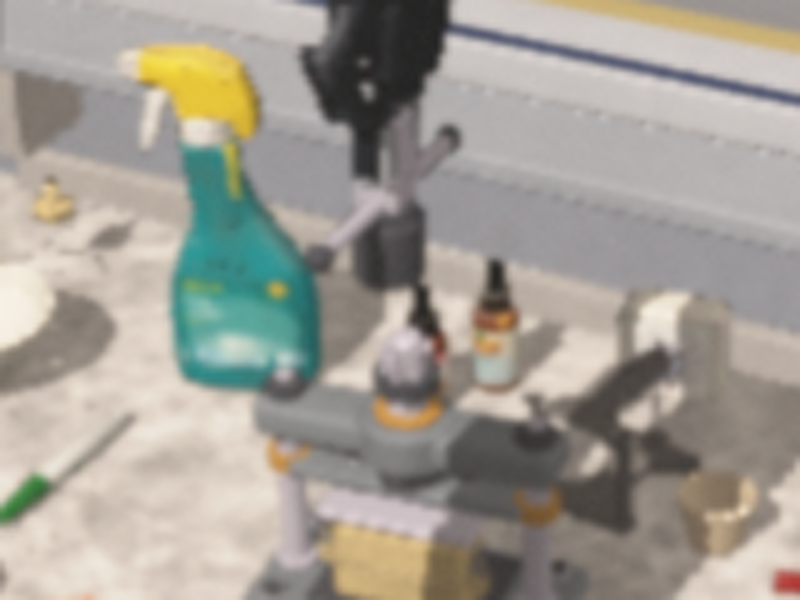

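The picture shows the socket's mouth at about (390,272) in the crop, i.e. full-image (263,179.4), and the pilot tip at (404,333), i.e. (265.8,191.6). Next I work out the remaining offset using the in-view bias.

```bash
python3 - <<'E'
from h import *
t=ctrl.camera('top'); s=ctrl.camera('scene')
for z in(192,196,201): print(z,on(t,262.2,208.7,z))
# scene ray, bias-corrected by +1.4,+0.2
o1,d1=ray(t,262.2,208.7)
for b in((0,0),(1.4,.2)):
    o2,d2=ray(s,265.8+b[0],191.6+b[1]); k=np.linalg.lstsq(np.stack([d1,-d2],1),o2-o1,rcond=None)[0]
    print(b,(o1+d1*k[0]).round(1),(o2+d2*k[1]).round(1))
# bar ends in top view now: is bar axis consistent with tcp?
P=ctrl.observe()['tcp_pos'];print(P)
for e in(-83,83): print(proj(t,P+[e,0,-15.7]),proj(s,P+[e,0,-15.7]))
g=cv2.resize(t['img'][165:255,200:320],(800,600),interpolation=cv2.INTER_CUBIC);cv2.imwrite('pics/pr2.png',g)
E
```

```text
192 [541.1   8.9 192. ]
196 [540.3   8.7 196. ]
201 [539.3   8.5 201. ]
(0, 0) [539.5   8.6 200.1] [540.5   6.9 200.3]
(1.4, 0.2) [539.7   8.6 198.7] [542.9   3.7 199.1]
[537.99548648   6.4525102  307.91552634]
[261.5 236.6] [249.1 177.7]
[261.6 167.7] [278.3 151.4]
```

View pics/pr2.png

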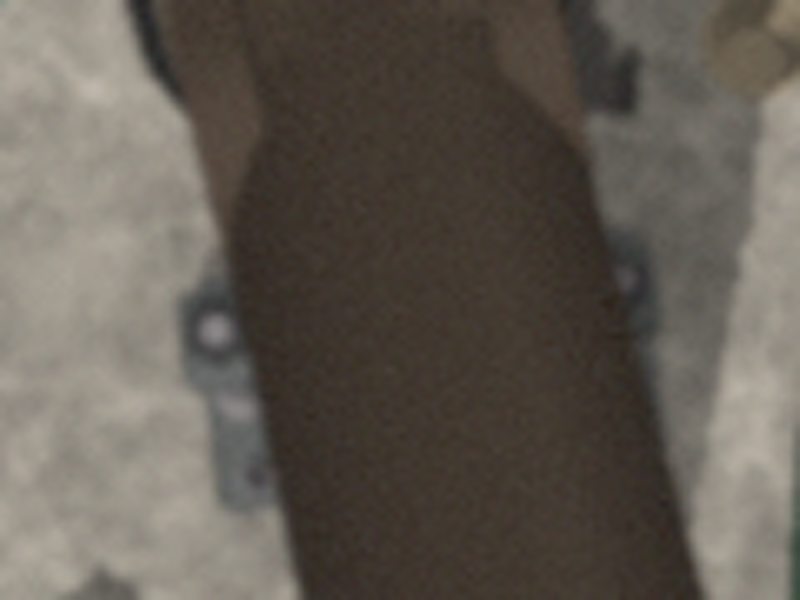

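The top view shows only the arm covering the screw, plus the column tops at (215,330) and (630,280), so it adds nothing. The arm had still been settling when I took the scene shot, so the apparent bias goes away. The target is about (540,7.5), with the pilot tip at z≈200.

```bash
python3 -c "
from h import *
plan(540.2,7.2,272,0)"
```

```text
t 6.75 pos [538.    6.5 307.9] yaw 0.0 q7 -0.23 F [-0.13 -0.12 -3.08] M [-0.008  0.054 -0.008] open 25.1 g 79.0
twist units 0.0 then shift units (new axes) [0.01  0.029 0.479] (old axes) [0.01  0.031 0.479]
```

Call:
{"api": "jog_arm", "payload": {"moves": [[0,[0.01,0.03,0],0],[0,[0,0,0.16],0],[0,[0,0,0.16],0],[0,[0,0,0.16],0],[0,[0,0,0],0],[0,[0,0,0],0]]}}

```text
t: 7.35
tcp_pos: [540.7, 8.4, 272.8]
tcp_rot: [[-0.001, 1.0, -0.001], [1.0, 0.001, 0.0], [0.0, -0.001, -1.0]]
contact_force: [0.8, -0.4, -2.9]
opening: 25.6
grasp_force: 78.9
```

```bash
python3 - <<'E'
from h import *
plan(540.2,7.2,255.7,0)
c=ctrl.camera('scene')
cv2.imwrite('pics/pr3.png',cv2.resize(c['img'][150:240,205:325],(800,600),interpolation=cv2.INTER_CUBIC))
E
```

```text
t 7.35 pos [540.7   8.4 272.8] yaw 0.06 q7 -0.24 F [ 0.75 -0.37 -2.85] M [-0.025 -0.03   0.031] open 25.6 g 78.9
twist units 0.01 then shift units (new axes) [-0.016 -0.007  0.228] (old axes) [-0.016 -0.007  0.228]
```

View pics/pr3.png

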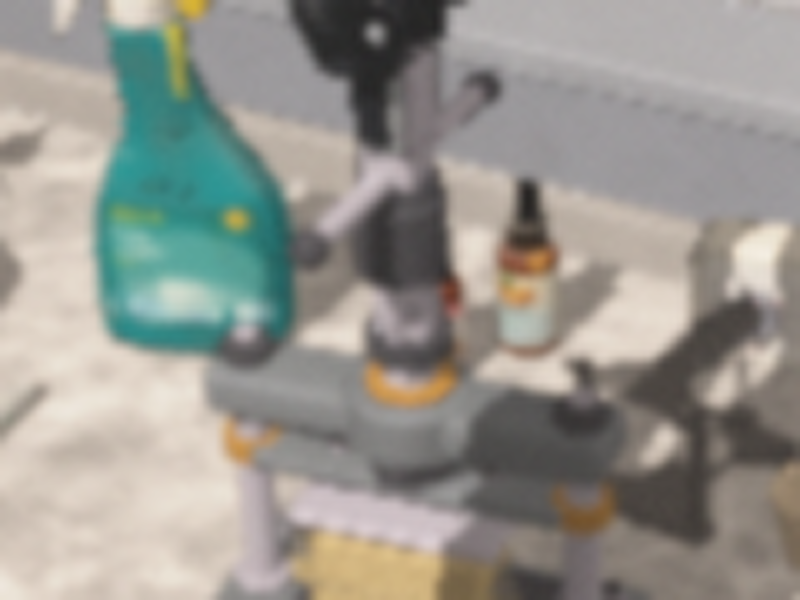

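The crop shows the socket centre at column 401 and the collar's at 409, so the handle has to go about 2.5 mm towards −y. Then down gently.

Call:
{"api": "jog_arm", "payload": {"moves": [[0,[-0.032,0,0],0],[0,[0,0,0.05],0],[0,[0,0,0.05],0],[0,[0,0,0.04],0],[0,[0,0,0.02],0],[0,[0,0,0],0],[0,[0,0,0],0]]}}

```text
t: 8.1
tcp_pos: [540.9, 6.1, 261.3]
tcp_rot: [[-0.001, 1.0, -0.0], [1.0, 0.001, 0.0], [0.0, -0.0, -1.0]]
contact_force: [0.0, 0.4, -2.7]
opening: 25.1
grasp_force: 79.1
```

```bash
python3 -c "
from h import *
plan(540.5,6,255.7,0)"
```

```text
t 8.1 pos [540.9   6.1 261.3] yaw 0.06 q7 -0.25 F [ 0.02  0.4  -2.75] M [-0.015 -0.028  0.028] open 25.1 g 79.1
twist units 0.01 then shift units (new axes) [-0.001 -0.006  0.075] (old axes) [-0.001 -0.006  0.075]
```

Call:
{"api": "jog_arm", "payload": {"moves": [[0,[0,0,0.02],0],[0,[0,0,0.02],0],[0,[0,0,0.02],0],[0,[0,0,0],0],[0,[0,0,0],0]]}}

```text
t: 8.6
tcp_pos: [542.4, 6.7, 257.9]
tcp_rot: [[-0.001, 1.0, 0.004], [1.0, 0.001, 0.001], [0.001, 0.004, -1.0]]
contact_force: [4.3, 1.9, 4.3]
opening: 25.1
grasp_force: 80.0
```

Call:
{"api": "jog_arm", "payload": {"moves": [[0,[0,0,0.02],0],[0,[0,0,0.02],0],[0,[0,0,0],0],[0,[0,0,0],0]]}}

```text
t: 9.0
tcp_pos: [542.8, 7.0, 254.7]
tcp_rot: [[-0.002, 1.0, 0.005], [1.0, 0.002, 0.002], [0.002, 0.005, -1.0]]
contact_force: [7.5, 3.7, 2.4]
opening: 25.5
grasp_force: 80.2
```

Call:
{"api": "jog_arm", "payload": {"moves": [[0,[0.012,0.03,0],0],[0,[0,0,0],0],[0,[0,0,0.02],0],[0,[0,0,0.02],0],[0,[0,0,0],0],[0,[0,0,0],0]]}}

```text
t: 9.6
tcp_pos: [543.9, 8.0, 250.6]
tcp_rot: [[-0.002, 1.0, 0.002], [1.0, 0.002, 0.002], [0.002, 0.002, -1.0]]
contact_force: [4.8, 4.7, -2.2]
opening: 24.9
grasp_force: 79.5
```

```bash
python3 -c "
from h import *
plan(543,7,251,0)"
```

```text
t 9.6 pos [543.9   8.  250.6] yaw 0.09 q7 -0.25 F [ 4.81  4.66 -2.19] M [ 1.156 -1.661 -0.127] open 24.9 g 79.5
twist units 0.02 then shift units (new axes) [-0.013 -0.012 -0.005] (old axes) [-0.013 -0.012 -0.005]
```

Call:
{"api": "jog_arm", "payload": {"moves": [[0,[0.015,0.015,0],0],[0,[0,0,0],0],[0,[0,0,0.02],0],[0,[0,0,0.02],0],[0,[0,0,0.02],0],[0,[0,0,0],0],[0,[0,0,0],0]]}}

```text
t: 10.3
tcp_pos: [544.4, 8.3, 246.0]
tcp_rot: [[-0.001, 1.0, 0.0], [1.0, 0.001, 0.0], [0.0, 0.0, -1.0]]
contact_force: [4.7, 3.3, -2.2]
opening: 25.0
grasp_force: 79.6
```

```bash
python3 -c "
from h import *
plan(543,7,251,0)"
```

```text
t 10.3 pos [544.4   8.3 246. ] yaw 0.07 q7 -0.26 F [ 4.7   3.31 -2.17] M [ 0.985 -1.304 -0.091] open 25.0 g 79.6
twist units 0.02 then shift units (new axes) [-0.018 -0.018 -0.067] (old axes) [-0.018 -0.018 -0.067]
```

Call:
{"api": "jog_arm", "payload": {"moves": [[0,[0.012,0.015,0],0],[0,[0,0,0],0],[0,[0,0,0.02],0],[0,[0,0,0.02],0],[0,[0,0,0.02],0],[0,[0,0,0],0],[0,[0,0,0],0]]}}

```text
t: 11.0
tcp_pos: [545.0, 8.7, 241.3]
tcp_rot: [[-0.001, 1.0, -0.001], [1.0, 0.001, -0.0], [-0.0, -0.001, -1.0]]
contact_force: [0.9, 1.1, -4.4]
opening: 25.4
grasp_force: 79.3
```

```bash
python3 -c "
from h import *
plan(543,7,251,0)"
```

```text
t 11.0 pos [545.    8.7 241.3] yaw 0.05 q7 -0.26 F [ 0.86  1.11 -4.42] M [ 0.445 -0.139  0.03 ] open 25.4 g 79.3
twist units 0.01 then shift units (new axes) [-0.023 -0.026 -0.129] (old axes) [-0.023 -0.026 -0.129]
```

Call:
{"api": "jog_arm", "payload": {"moves": [[0,[0,0,0.015],0],[0,[0,0,0.015],0],[0,[0,0,0],0],[0,[0,0,0],0]]}}

```text
t: 11.4
tcp_pos: [545.2, 8.8, 239.3]
tcp_rot: [[-0.001, 1.0, -0.001], [1.0, 0.001, -0.0], [-0.0, -0.001, -1.0]]
contact_force: [-0.6, 1.4, -3.4]
opening: 24.8
grasp_force: 79.4
```

Call:
{"api": "jog_arm", "payload": {"moves": [[0,[0,0,0.015],0],[0,[0,0,0],0],[0,[0,0,0],0]]}}

```text
t: 11.7
tcp_pos: [545.3, 8.9, 238.6]
tcp_rot: [[-0.001, 1.0, -0.0], [1.0, 0.001, -0.0], [-0.0, -0.0, -1.0]]
contact_force: [-2.6, -0.2, 0.4]
opening: 25.3
grasp_force: 80.0
```

```bash
python3 -c "
from h import *
plan(543,7,251,0)"
```

```text
t 11.7 pos [545.3   8.9 238.6] yaw 0.05 q7 -0.26 F [-2.61 -0.16  0.41] M [ 0.24   0.625 -0.014] open 25.3 g 80.0
twist units 0.01 then shift units (new axes) [-0.025 -0.031 -0.165] (old axes) [-0.025 -0.031 -0.165]
```

Call:
{"api": "jog_arm", "payload": {"moves": [[0,[0,0,0.015],0],[0,[0,0,0],0.4],[0,[0,0,0],-0.4],[0,[0,0,0],-0.4],[0,[0,0,0],0.4],[0,[0,0,0],0],[0,[0,0,0],0]]}}

```text
t: 12.4
tcp_pos: [545.4, 9.0, 238.4]
tcp_rot: [[-0.001, 1.0, 0.001], [1.0, 0.001, -0.001], [-0.001, 0.001, -1.0]]
contact_force: [-4.4, 1.0, 8.6]
opening: 25.1
grasp_force: 80.9
```

```bash
python3 -c "
from h import *
plan(543,7,251,0)"
```

```text
t 12.4 pos [545.4   9.  238.4] yaw 0.06 q7 -0.27 F [-4.4   1.    8.57] M [0.108 1.357 0.072] open 25.1 g 80.9
twist units 0.01 then shift units (new axes) [-0.026 -0.033 -0.168] (old axes) [-0.026 -0.033 -0.168]
```

The handle stops firmly at underside z≈172.7, which matches the collar (pilot tip ≈200 minus 26), so it is meshed and home. Next I relax the side load and turn clockwise in small steps, watching the torque.

```bash
cat > rd.py <<'E'
from h import *
L=[]
s=ctrl.observe(); a=[s['tau'][6],s['ft_torque'][2]]
for i in range(3): ctrl.camera('scene'); s=ctrl.observe(); L.append([s['tau'][6],s['ft_torque'][2],*s['contact_force']])
R=s['tcp_rot']; print('t',round(s['t'],2),'yaw',round(float(np.degrees(np.arctan2(R[1,1],R[0,1]))),2),'q7',s['qpos'][6].round(3),s['tcp_pos'].round(2),'inst',np.round(a,3),'mean',np.mean(L,0).round(3),'sd',np.std(L,0)[:2].round(3))
E
python3 rd.py
```

```text
t 12.55 yaw 0.06 q7 -0.266 [545.45   8.99 238.41] inst [-0.057  0.072] mean [-0.03   0.016 -4.231  0.121  8.333] sd [0.003 0.016]
```

Call:
{"api": "jog_arm", "payload": {"moves": [[0,[0,-0.015,-0.01],0],[0,[0,0,0],0],[0,[0,0,0.002],0.5],[0,[0,0,0.002],0.5],[0,[0,0,0.002],0.5],[0,[0,0,0.002],0.5]]}}

```text
t: 13.15
tcp_pos: [544.8, 8.9, 238.1]
tcp_rot: [[0.16, 0.987, 0.001], [0.987, -0.16, -0.0], [-0.0, 0.001, -1.0]]
contact_force: [-0.9, 0.0, 5.1]
opening: 25.4
grasp_force: 80.6
```

```bash
python3 rd.py
```

```text
t 13.3 yaw -9.1 q7 -0.415 [544.81   8.96 238.09] inst [0.446 0.217] mean [-0.187  0.058 -1.302  0.524  4.877] sd [0.299 0.031]
```

```bash
mkdir -p fr; cat > rd.py <<'E'
from h import *
s=ctrl.observe(); L=[[s['tau'][6],s['ft_torque'][2]]]; im=0
for i in range(3): im=im+ctrl.camera('scene')['img'].astype(float)/3; s=ctrl.observe(); L.append([s['tau'][6],s['ft_torque'][2]])
R=s['tcp_rot']; yw=np.degrees(np.arctan2(R[1,1],R[0,1])); np.save(f'fr/{-yw:06.2f}.npy',im)
print('t',round(s['t'],2),'yaw',round(float(yw),2),s['tcp_pos'].round(2),'F',s['contact_force'].round(1),'tau7',np.array(L)[:,0].round(2),'Mz',np.array(L)[:,1].round(3))
E
python3 rd.py
```

```text
t 13.45 yaw -9.08 [544.83   8.97 238.09] F [-0.7  0.3  5.7] tau7 [-0.19 -0.05 -0.02 -0.01] Mz [ 0.03  -0.029  0.018  0.032]
```

Call:
{"api": "jog_arm", "payload": {"moves": [[0,[0,0,0.003],0.7],[0,[0,0,0.003],0.7]]}}

```text
t: 13.65
tcp_pos: [544.8, 9.0, 237.7]
tcp_rot: [[0.269, 0.963, 0.001], [0.963, -0.269, -0.0], [0.0, 0.001, -1.0]]
contact_force: [-1.8, 0.6, 6.8]
opening: 25.2
grasp_force: 80.7
```

```bash
python3 rd.py
```

```text
t 13.8 yaw -15.53 [544.72   8.95 237.62] F [-1.5  1.1  5.8] tau7 [ 0.76  0.34 -0.67 -0.21] Mz [ 0.194  0.079 -0.014  0.019]
```

Call:
{"api": "jog_arm", "payload": {"moves": [[0,[0,0,0.003],0.7],[0,[0,0,0.003],0.7]]}}

```text
t: 14.0
tcp_pos: [544.6, 9.0, 237.2]
tcp_rot: [[0.375, 0.927, 0.001], [0.927, -0.375, -0.0], [0.0, 0.001, -1.0]]
contact_force: [-0.9, -0.1, 6.1]
opening: 25.3
grasp_force: 80.8
```

```bash
python3 rd.py
```

```text
t 14.15 yaw -21.94 [544.63   9.01 237.16] F [-2.4  0.5  4.7] tau7 [ 0.76  0.33 -0.67 -0.21] Mz [ 0.144  0.12   0.006 -0.04 ]
```

Call:
{"api": "jog_arm", "payload": {"moves": [[0,[0,0,0.003],0.7],[0,[0,0,0.003],0.7]]}}

```text
t: 14.35
tcp_pos: [544.5, 9.0, 236.7]
tcp_rot: [[0.476, 0.879, 0.001], [0.879, -0.476, -0.0], [0.0, 0.001, -1.0]]
contact_force: [-2.4, 0.4, 7.0]
opening: 25.2
grasp_force: 80.8
```

```bash
python3 rd.py
```

```text
t 14.5 yaw -28.36 [544.57   9.04 236.74] F [-2.1  0.9  6.2] tau7 [ 0.76  0.34 -0.67 -0.2 ] Mz [ 0.206  0.056 -0.019  0.024]
```

```bash
sed -i 's/\[:,0\].round(2)/[:,0].round(3)/' rd.py
```

Call:
{"api": "jog_arm", "payload": {"moves": [[0,[0,0,0.006],0.7],[0,[0,0,0.006],0.7]]}}

```text
t: 14.7
tcp_pos: [544.5, 9.1, 236.2]
tcp_rot: [[0.571, 0.821, 0.001], [0.821, -0.571, -0.0], [0.0, 0.001, -1.0]]
contact_force: [-3.0, 0.8, 9.8]
opening: 25.1
grasp_force: 81.3
```

```bash
python3 rd.py
```

```text
t 14.85 yaw -34.77 [544.52   9.11 236.22] F [-4.7  0.6  9.4] tau7 [ 0.781  0.362 -0.641 -0.177] Mz [ 0.118  0.04  -0.046 -0.088]
```

Call:
{"api": "jog_arm", "payload": {"moves": [[0,[0,0,0.003],0.7],[0,[0,0,0.003],0.7]]}}

```text
t: 15.05
tcp_pos: [544.4, 9.1, 235.8]
tcp_rot: [[0.66, 0.752, 0.001], [0.752, -0.66, -0.0], [0.0, 0.001, -1.0]]
contact_force: [-3.7, 0.6, 10.2]
opening: 25.2
grasp_force: 81.3
```

```bash
python3 rd.py; python3 - <<'E'
from h import *
import glob
c=ctrl.camera('scene'); F=sorted(glob.glob('fr/*.npy')); I=[np.load(f) for f in F]
d=np.abs(I[-1]-I[0]).sum(2)
# crop region of press below the crosspiece: full px rows 215-245, cols 240-285
g=[cv2.cvtColor(i.astype(np.float32),6) for i in I]
w=cv2.createHanningWindow((44,10),cv2.CV_32F)
for col in (255,262,269):
    print(col,[int(v) for v in g[0][205:240,col]]); print('   ',[int(v) for v in g[-1][205:240,col]])
E
```

```text
t 15.2 yaw -41.19 [544.44   9.15 235.76] F [-4.7  0.6  9.3] tau7 [ 0.774  0.356 -0.643 -0.177] Mz [ 0.182  0.1   -0.031 -0.069]
255 [139, 141, 142, 147, 151, 149, 141, 136, 130, 115, 93, 103, 132, 142, 143, 145, 141, 145, 167, 191, 196, 197, 203, 207, 193, 188, 193, 187, 183, 183, 182, 179, 177, 176, 179]
    [139, 141, 143, 147, 151, 150, 142, 136, 130, 115, 88, 85, 115, 140, 143, 145, 145, 136, 150, 183, 195, 196, 198, 201, 200, 191, 193, 187, 183, 183, 182, 179, 177, 176, 179]
262 [114, 145, 164, 162, 154, 146, 149, 152, 145, 134, 131, 130, 129, 125, 113, 96, 92, 103, 119, 151, 188, 197, 196, 198, 200, 195, 181, 187, 191, 185, 182, 182, 183, 182, 179]
    [106, 133, 155, 159, 154, 146, 149, 153, 146, 134, 131, 131, 129, 126, 113, 96, 92, 99, 119, 146, 176, 194, 197, 198, 203, 204, 188, 173, 185, 184, 183, 183, 184, 183, 179]
269 [96, 124, 148, 161, 154, 142, 144, 146, 135, 121, 116, 115, 113, 111, 99, 77, 70, 90, 121, 137, 145, 169, 192, 197, 199, 205, 206, 188, 178, 185, 180, 173, 174, 172, 165]
    [76, 98, 130, 154, 152, 142, 144, 147, 135, 121, 116, 115, 113, 110, 100, 77, 72, 84, 108, 134, 137, 154, 189, 198, 197, 192, 177, 156, 156, 165, 147, 138, 137, 129, 115]
```

```bash
cat > tk.py <<'E'
from h import *
import glob
def edge(g,c,r0,r1,th):
    v=g[r0:r1,c]
    for i in range(len(v)-1):
        if v[i]<th<=v[i+1]: return r0+i+(th-v[i])/(v[i+1]-v[i])
    return np.nan
for f in sorted(glob.glob('fr/*.npy')):
    g=cv2.cvtColor(np.load(f).astype(np.float32),6)
    A=[edge(g,c,214,224,118) for c in range(247,258)]; B=[edge(g,c,218,232,168) for c in range(247,264)]
    D=[g[r,c] for r in range(222,230) for c in (250,)]
    print(f[3:9],'cross',round(np.nanmedian(A),3),round(np.nanmean(A),3),'pad',round(np.nanmean(B),3),len(B)-np.isnan(B).sum(), [round(edge(g,c,218,232,168),2) for c in (249,252,255,258,261)])
E
python3 tk.py
```

```text
009.08 cross 215.39 215.439 pad 222.926 17 [np.float32(221.36), np.float32(222.39), np.float32(223.03), np.float32(223.5), np.float32(224.42)]
015.53 cross 215.64 215.624 pad 222.961 17 [np.float32(221.3), np.float32(222.39), np.float32(223.2), np.float32(223.46), np.float32(224.44)]
021.94 cross 215.629 215.819 pad 223.05 17 [np.float32(221.62), np.float32(222.38), np.float32(223.19), np.float32(223.42), np.float32(224.42)]
028.36 cross 215.751 215.82 pad 223.149 17 [np.float32(221.63), np.float32(222.81), np.float32(223.27), np.float32(223.62), np.float32(224.39)]
034.77 cross 215.771 215.88 pad 223.319 17 [np.float32(221.92), np.float32(222.91), np.float32(223.44), np.float32(223.82), np.float32(224.41)]
041.19 cross 215.771 215.962 pad 223.497 17 [np.float32(222.15), np.float32(222.99), np.float32(223.53), np.float32(224.36), np.float32(224.35)]
```

Call:
{"api": "jog_arm", "payload": {"moves": [[0,[0,0,0.003],0.7],[0,[0,0,0.003],0.7]]}}

```text
t: 15.45
tcp_pos: [544.4, 9.2, 235.3]
tcp_rot: [[0.739, 0.673, 0.001], [0.673, -0.739, -0.0], [0.0, 0.0, -1.0]]
contact_force: [-4.0, 1.0, 10.3]
opening: 25.2
grasp_force: 81.3
```

```bash
python3 rd.py
```

```text
t 15.6 yaw -47.6 [544.35   9.22 235.3 ] F [-3.6  0.7  9.7] tau7 [ 0.776  0.356 -0.644 -0.177] Mz [ 0.162  0.06  -0.049 -0.084]
```

Call:
{"api": "jog_arm", "payload": {"moves": [[0,[0,0,0.003],0.7],[0,[0,0,0.003],0.7]]}}

```text
t: 15.8
tcp_pos: [544.3, 9.3, 234.9]
tcp_rot: [[0.81, 0.586, 0.001], [0.586, -0.81, 0.0], [0.0, 0.0, -1.0]]
contact_force: [-3.9, 1.2, 9.6]
opening: 25.2
grasp_force: 81.3
```

```bash
python3 rd.py; python3 tk.py|tail -4
```

```text
t 15.95 yaw -54.01 [544.28   9.28 234.86] F [-4.4  1.4  9.4] tau7 [ 0.777  0.36  -0.64  -0.174] Mz [ 0.112  0.067 -0.028 -0.045]
034.77 cross 215.771 215.88 pad 223.319 17 [np.float32(221.92), np.float32(222.91), np.float32(223.44), np.float32(223.82), np.float32(224.41)]
041.19 cross 215.771 215.962 pad 223.497 17 [np.float32(222.15), np.float32(222.99), np.float32(223.53), np.float32(224.36), np.float32(224.35)]
047.60 cross 215.366 215.803 pad 223.597 17 [np.float32(222.29), np.float32(222.98), np.float32(223.5), np.float32(224.45), np.float32(224.92)]
054.01 cross 215.369 215.781 pad 223.73 17 [np.float32(222.34), np.float32(223.23), np.float32(223.42), np.float32(224.44), np.float32(225.35)]
```

Call:
{"api": "jog_arm", "payload": {"moves": [[0,[0,0,0.003],0.7],[0,[0,0,0.003],0.7]]}}

```text
t: 16.15
tcp_pos: [544.2, 9.4, 234.4]
tcp_rot: [[0.87, 0.492, 0.0], [0.492, -0.87, 0.0], [0.0, 0.0, -1.0]]
contact_force: [-4.5, 0.4, 10.3]
opening: 24.9
grasp_force: 81.3
```

```bash
python3 rd.py
```

```text
t 16.3 yaw -60.43 [544.21   9.36 234.4 ] F [-3.8  1.3  9.6] tau7 [ 0.778  0.361 -0.64  -0.174] Mz [ 0.194  0.158 -0.051 -0.107]
```

Call:
{"api": "jog_arm", "payload": {"moves": [[0,[0,0,0.003],0.7],[0,[0,0,0.003],0.7]]}}

```text
t: 16.5
tcp_pos: [544.2, 9.4, 234.0]
tcp_rot: [[0.92, 0.392, 0.0], [0.392, -0.92, 0.0], [0.0, -0.0, -1.0]]
contact_force: [-5.0, 1.9, 10.5]
opening: 24.9
grasp_force: 81.3
```

```bash
python3 rd.py; python3 tk.py|tail -3
```

```text
t 16.65 yaw -66.84 [544.17   9.41 233.95] F [-5.   1.4 10.4] tau7 [ 0.758  0.339 -0.659 -0.189] Mz [ 0.163  0.087  0.032 -0.04 ]
054.01 cross 215.369 215.781 pad 223.73 17 [np.float32(222.34), np.float32(223.23), np.float32(223.42), np.float32(224.44), np.float32(225.35)]
060.43 cross 215.434 215.906 pad 223.802 17 [np.float32(222.35), np.float32(223.25), np.float32(223.65), np.float32(224.4), np.float32(225.38)]
066.84 cross 215.407 215.911 pad 223.863 17 [np.float32(222.39), np.float32(223.36), np.float32(223.64), np.float32(224.41), np.float32(225.43)]
```

```bash
cat > tk2.py <<'E'
from h import *
import glob
F=sorted(glob.glob('fr/*.npy')); I=[np.load(f) for f in F]
# yellow flask fraction: per column find transition pad(b~high)->flask(b low), area by normalised blue/red ratio
r0=(I[0][...,0]/I[0][...,2])
print('ratio b/r cols 250..280 rows 220..236 (first,last)')
for c in (252,258,264,270): print(c,(I[0][218:238,c,0]/I[0][218:238,c,2]).round(2).tolist(),'\n   ',(I[-1][218:238,c,0]/I[-1][218:238,c,2]).round(2).tolist())
for f,i in zip(F,I):
    g=cv2.cvtColor(i.astype(np.float32),6)
    top=np.mean([np.clip((195-g[217:229,c])/52,-.2,1.1).sum() for c in range(248,263)])
    rt=i[...,0]/i[...,2]
    bot=np.mean([np.clip((rt[222:236,c]-.6)/.4,0,1).sum() for c in range(252,268)])
    print(f[3:9],round(top,3),round(bot,3))
E
python3 tk2.py
```

```text
ratio b/r cols 250..280 rows 220..236 (first,last)
252 [0.99, 0.98, 0.98, 0.97, 0.95, 0.96, 0.96, 0.96, 0.96, 0.95, 0.93, 0.8, 0.65, 0.62, 0.62, 0.62, 0.61, 0.62, 0.62, 0.64] 
    [0.98, 0.98, 0.98, 0.98, 0.97, 0.95, 0.96, 0.96, 0.96, 0.96, 0.95, 0.92, 0.78, 0.64, 0.62, 0.62, 0.61, 0.61, 0.62, 0.63]
258 [0.98, 0.98, 0.98, 0.98, 0.98, 0.97, 0.96, 0.96, 0.96, 0.96, 0.96, 0.93, 0.81, 0.65, 0.62, 0.61, 0.61, 0.61, 0.61, 0.61] 
    [0.98, 0.98, 0.99, 0.99, 0.99, 0.98, 0.96, 0.96, 0.96, 0.96, 0.96, 0.95, 0.93, 0.8, 0.65, 0.61, 0.61, 0.61, 0.61, 0.61]
264 [0.98, 0.98, 0.97, 0.97, 0.96, 0.96, 0.96, 0.96, 0.95, 0.96, 0.96, 0.96, 0.95, 0.87, 0.69, 0.62, 0.61, 0.61, 0.61, 0.61] 
    [0.98, 0.97, 0.97, 0.97, 0.96, 0.97, 0.97, 0.97, 0.95, 0.96, 0.96, 0.95, 0.95, 0.94, 0.85, 0.69, 0.62, 0.61, 0.61, 0.62]
270 [0.98, 0.98, 0.96, 0.96, 0.98, 0.98, 0.98, 0.97, 0.96, 0.96, 0.96, 0.96, 0.96, 0.95, 0.88, 0.71, 0.62, 0.6, 0.6, 0.6] 
    [0.98, 0.97, 0.96, 0.96, 0.97, 0.97, 0.98, 0.99, 0.97, 0.96, 0.96, 0.96, 0.95, 0.95, 0.94, 0.84, 0.7, 0.63, 0.61, 0.61]
009.08 6.614 8.243
015.53 6.613 8.35
021.94 6.648 8.43
028.36 6.76 8.542
034.77 6.968 8.661
041.19 7.224 8.732
047.60 7.348 8.821
054.01 7.444 8.942
060.43 7.503 9.038
066.84 7.525 9.071
```

The pad's lower edge stopped following at about yaw −62.5°, so the pad has touched the flask. 1.5 mm of squeeze then means yaw about −84°.

Call:
{"api": "jog_arm", "payload": {"moves": [[0,[0,0,0.003],0.7],[0,[0,0,0.003],0.7]]}}

```text
t: 16.85
tcp_pos: [544.1, 9.6, 233.6]
tcp_rot: [[0.958, 0.287, 0.0], [0.287, -0.958, 0.0], [0.0, -0.0, -1.0]]
contact_force: [-5.6, 1.2, 10.6]
opening: 24.9
grasp_force: 81.3
```

```bash
python3 rd.py
```

```text
t 17.0 yaw -73.25 [544.15   9.53 233.5 ] F [-5.   0.7  8.9] tau7 [ 0.733  0.315 -0.68  -0.21 ] Mz [ 0.196  0.156  0.018 -0.008]
```

Call:
{"api": "jog_arm", "payload": {"moves": [[0,[0,0,0.003],0.7],[0,[0,0,0.003],0.7]]}}

```text
t: 17.2
tcp_pos: [544.1, 9.6, 233.1]
tcp_rot: [[0.984, 0.178, 0.0], [0.178, -0.984, 0.0], [0.0, -0.0, -1.0]]
contact_force: [-6.3, 2.1, 10.3]
opening: 25.3
grasp_force: 81.4
```

```bash
python3 rd.py; python3 tk2.py|tail -5
```

```text
t 17.35 yaw -79.66 [544.15   9.62 233.09] F [-5.5  1.6  9.9] tau7 [ 0.709  0.291 -0.702 -0.23 ] Mz [ 0.294  0.095 -0.013 -0.01 ]
054.01 7.444 8.942
060.43 7.503 9.038
066.84 7.525 9.071
073.25 7.681 9.076
079.66 7.733 9.059
```

Pad edge flat at 9.07, and joint-7 torque has been changing steadily since about −61.6°. Both put contact at about −62°, so squeeze is now about 1.2 mm. One last small turn.

Call:
{"api": "jog_arm", "payload": {"moves": [[0,[0,0,0.002],0.45],[0,[0,0,0.002],0.4],[0,[0,0,0],0],[0,[0,0,0],0]]}}

```text
t: 17.75
tcp_pos: [544.1, 9.7, 232.8]
tcp_rot: [[0.994, 0.113, 0.0], [0.113, -0.994, 0.0], [0.0, -0.0, -1.0]]
contact_force: [-5.2, 2.0, 10.3]
opening: 25.1
grasp_force: 81.3
```

```bash
python3 rd.py; python3 tk2.py|tail -1
```

```text
t 17.9 yaw -83.52 [544.11   9.69 232.84] F [-4.9  1.9 11.3] tau7 [-0.125 -0.099 -0.094 -0.093] Mz [0.112 0.128 0.11  0.111]
083.52 7.901 9.075
```

Call:
{"api": "jog_arm", "payload": {"moves": [[0,[-0.012,0,-0.012],0],[0,[0,0,0],0],[0.6,[0,0,0],0],[0.6,[0,0,0],0],[0.6,[0,0,0],0],[0.6,[0,0,0],0],[0.6,[0,0,0],0],[0.6,[0,0,-0.1],0],[0.6,[0,0,-0.25],0],[0.6,[0,0,-0.35],0],[0.6,[0,0,-0.35],0],[0.6,[0,0,-0.35],0],[0.6,[0,0,0],0],[0.6,[0,0,0],0]]}}

```text
t: 19.3
tcp_pos: [543.6, 8.9, 338.4]
tcp_rot: [[0.994, 0.112, 0.002], [0.112, -0.994, -0.0], [0.002, 0.0, -1.0]]
contact_force: [-0.0, -0.9, -0.3]
opening: 51.0
grasp_force: 0.0
```

```bash
python3 rd.py; mv fr/*83.* /tmp/ 2>/dev/null; python3 - <<'E'
from h import *
c=ctrl.camera('scene')
cv2.imwrite('pics/end.png',cv2.resize(c['img'][130:250,200:360],(800,600),interpolation=cv2.INTER_CUBIC))
E
```

```text
t 19.45 yaw -83.59 [542.91   8.73 336.67] F [0.3 0.9 0.2] tau7 [0.01  0.004 0.001 0.   ] Mz [-0.016  0.034 -0.034  0.027]
```

View pics/end.png

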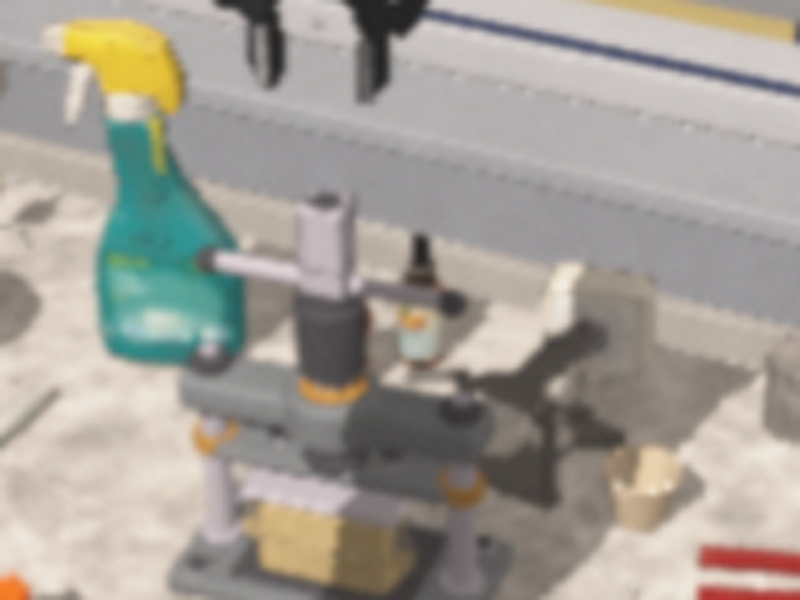

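The handle stands upright and fully down on the collar (socket at (333,340), bar level), the pad rests on the flask, and the open gripper is clear above. Handing in.

```bash
python3 -c "
from bench import ctrl
print(ctrl.close_job())"
```

```text
the job is handed in; nothing more can be done
None
```

The T-handle is meshed and home on the collar, tightened clockwise to an estimated 1.5 mm of spring squeeze and let go with the gripper clear; I handed the job in at about 19.5 s, but no verdict came back.

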